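# Knock the square stop peg of the pastry board home

### The job

Before the cake plate can be slid onto the pastry board, its square stop peg has to go down: take the steel pounder by its upright handle and knock the square peg fully down, flush with its metal collar, using the pounder and not the gripper. Leave the round peg standing up. Then stand the pounder upright on its round trivet again, its whole foot on the tile, and let go.

Things in the scene. Friction and masses are not known exactly. Their poses are not given: they have to be found in the camera images.
- pounder: Plain steel kitchen pounder (a stamp-like mallet), about 0.5 kg, upright on the trivet: flat round striking foot 72 mm across, 16 mm thick; straight round handle 26 mm across rising from its middle, from 26 to 120 mm above the underside. Origin: centre of the foot's underside (the striking face); z up along the handle. The small wooden cookie stamp (72 mm tall, round knob) is not it.
- trivet: Round flat pale tile trivet, 140 mm across and 10 mm thick, fixed on the counter. Origin: centre of its underside, on the counter; z up. The pounder stands on its top, 10 mm above the origin.
- stop_square (a joint): How far the square wooden stop peg has been driven straight down, m: 0 fully up (25 mm above its steel collar), 0.024 fully down (flush within 1 mm); starts at 0 to 0.003. A sprung clip grips it: driving it takes about 10 to 13 N and it stays where it is left; the pounder's weight alone does not sink it.
- stop_square_top (a point): Centre of the flat top of the square peg (30 mm square, in a square steel collar 54 mm wide, collar top 36 mm above the counter); moves with the peg: 61 mm above the counter when up, 37 mm when down. It is near one end of the fixed wooden pastry board (220 x 300 x 30 mm); the round peg is near the other, 180 mm away.
- stop_round (a joint): The round wooden stop peg on the same board, 32 mm across in a round steel collar 56 mm across, otherwise like the square one: same height, same values (0 up, 0.024 down), same stiffness. It must stay up.
Mind the look-alikes: they are no part of the job. Leave any orange or purple look-alike of the pounder alone.

How it is judged (in metres and radians):
On the way:
1. the square peg is driven down by the pounder (at least 18 mm, with the pounder bearing on it) (value of joint stop_square above 0.018 m and contact force between pounder and stop_square above 1 N).
At the end, for the whole second after the job is handed in: The square peg is down to within 5 mm of its full 24 mm travel, the round peg is still up (less than 8 mm down), and the pounder stands upright, at rest, on the trivet with its whole foot on it (within 34 mm of the middle) (value of joint stop_square above 0.019 m and value of joint stop_round below 0.008 m and angle between pounder's own z axis and vertical below 0.1 rad and horizontal distance between pounder and trivet below 0.034 m and z of pounder in the frame of trivet between 0.006 and 0.015 m and linear speed of pounder below 0.02 m/s); the robot touches nothing.
It fails at once if the round peg is driven down (8 mm or more) (value of joint stop_round above 0.008 m).
It fails at once if the gripper itself presses on the square peg (more than 3 N) (contact force between any of the fingers, the arm and stop_square above 3 N).
It also fails if it takes over 48 s, if anything falls off the work surface, if the arm or the gripper's body presses on something with over 40 N, if the wrist force passes 120 N, or if a joint passes its speed limit or range.

### The arm

A 6-joint arm with a two-finger parallel gripper is mounted at the origin on the work surface. World frame = base frame: x ahead of the robot, y to its left, z up, the work surface at z = 0. Lengths are in mm, angles in rad, forces in N, time in s.
With the tool pointing down it reaches from about 300 to 775 mm from the base axis. Payload 14.6 kg.
Tool frame: the origin (TCP) lies at the very end of the fingers, on their centre line; the grasp point (between the pads) lies 19 mm behind it; z points along the fingers, y is the line along which they close (so a half turn about z gives the same grasp; the last joint's range is limited). The gripper opens to 94 mm and grips with 3 to 60 N. Pads are 16 mm wide; open, the fingers measure 119 mm over their backs; the gripper's body (75 mm by 177 mm) begins 78 mm behind the grasp point.
Start: joints at [-1.364, 0.3, 1.521, -0, 1.321, -0.067], TCP at [148.709, -529.504, 165.946] pointing down, gripper open.
Joint ranges: [-3.03, 3.03], [-0.79, 2.21], [0.23, 2.52], [-1.04, 4.18], [0, 3.07], [-2.55, 2.55]. Speed limits (rad/s): [2.22, 2.22, 2.57, 3.14, 3.14, 3.14].

### API

Orientations are given as [roll, pitch, yaw] about the fixed x, y, z axes, in that order (R = Rz(yaw) Ry(pitch) Rx(roll)).
In Python, from cell import manip gives the robot as it stands. The module is installed in compiled form; this text tells all that it offers.
- The arm moves only by the shell command python3 -m inch 'ROWS' [FORCE]. ROWS is JSON, a list of rows, each an object of numbers: "gripper": the opening, from 0 (shut) to 1 (fully open); "dx", "dy", "dz": the shift along the world's x, y, z in m; "wx", "wy", "wz": the turn, a rotation vector about the world's x, y, z in degrees. A call has exactly 5 rows; each row is the pose to reach, as a shift and turn from the pose commanded when the call began; what a row does not reach only later rows make up. A row lasts 1/12 s, in which the tool goes at most 41.7 mm and 7.16 degrees, less where a joint would pass 70% of its speed; a pose out of reach is approached as far as the arm can. A call with a gripper value outside its range is refused whole. The fingers move at their own pace and stop on an object; FORCE is the grip in N (left out, the last holds). Time passes only in rows, so rows that repeat a pose let the fingers close, or fill a call up. It gives the time, the measured TCP pose, the force, the opening and the grip force at its end, in the units of the state.
- manip.read_state(): the state, without advancing time (a new reading comes with each control period).
- manip.camera(name): name is "scene" or "top" or "wrist"; returns the picture (384x512x3 uint8, blue, green, red); there is no depth.
- manip.camera_info(name): a dict with "camera_matrix" (3x3 intrinsics, pixels), "D" ([k1, k2, p1, p2, k3] as OpenCV has them; the pictures are not rectified), "R" (3x3) and "t" (3): a world point X has camera coordinates R X + t; the wrist camera has in their place "tool_from_camera" (4x4, takes a point from camera to tool coordinates, whose origin is the TCP and whose axes are the flange's). Camera axes: x right, y down, z forward; pixel columns grow to the right and rows downward; lengths in mm; the calibration is good to about 2 mm. A picture is of the moment at which its call begins: read the wrist's pose just before it. camera_info takes no time and is no camera call.
- manip.sign_off(): hands the job in; it is judged then, once.
The state is a dict: "clock": time; "joints": joint angles; "qd": joint speeds; "effort": joint torques, N m; "eef_pos": TCP position; "eef_rot": TCP orientation; "wrist_force": force on the tool from outside, world axes, zero at the start; "moment": the same for the moment, N m; "finger_gap": finger opening in mm; "finger_force": force on a finger pad.
Only numpy, scipy, OpenCV 4.12 (cv2) and the standard library are available. Lean on these libraries where they do the work, as an engineer would, in place of code of your own. Each camera call takes 0.05 s, during which the arm holds its last target. There are 200 camera calls.

## Working session

There is one attempt and no reset: what is moved stays moved. The work goes in short steps, Python scripts to look and compute and a shell command to move; the robot and the scene stay as the last step left them, time stands still between calls to the robot, and variables do not carry over. Pictures are saved under pics/ and viewed, at most 10 in all, crops included, and the job is handed in when it is done.

```bash
mkdir -p pics
python3 - <<'E'
from cell import manip
import cv2,numpy as np
for n in("scene","top"):
    cv2.imwrite(f"pics/{n}0.png",manip.camera(n))
    i=manip.camera_info(n);print(n,i)
print(manip.camera_info("wrist"));print(manip.read_state())
E
```

```text
scene {'camera_matrix': array([[392.3544981 ,   0.        , 260.08992397],
       [  0.        , 392.3544981 , 187.01121815],
       [  0.        ,   0.        ,   1.        ]]), 'D': array([-0.03186822,  0.        ,  0.        ,  0.        ,  0.        ]), 'R': array([[-8.46555532e-01,  5.32300237e-01,  4.33866822e-04],
       [ 3.86874893e-01,  6.15834527e-01, -6.86349512e-01],
       [-3.65611198e-01, -5.80865124e-01, -7.27271723e-01]]), 't': array([ 432.54473068, -131.64816363, 1236.82346541])}
top {'camera_matrix': array([[361.05325619,   0.        , 255.25907477],
       [  0.        , 361.05325619, 194.44473958],
       [  0.        ,   0.        ,   1.        ]]), 'D': array([-0.01235782,  0.        ,  0.        ,  0.        ,  0.        ]), 'R': array([[-0.00813007, -0.99993637,  0.00781991],
       [-0.99194193,  0.00707583, -0.12649558],
       [ 0.1264322 , -0.00878531, -0.99193635]]), 't': array([-41.79121623, 488.42858797, 872.28767531])}
{'camera_matrix': array([[297.50539746,   0.        , 258.06002524],
       [  0.        , 297.50539746, 192.55807891],
       [  0. 
[... 457 characters left out ...]
1.00000000e+00]])}
{'clock': 0.1, 'joints': array([-1.36359732e+00,  3.00413414e-01,  1.52153367e+00, -2.46952265e-05,
        1.32070380e+00, -6.65740435e-02]), 'qd': array([-0.00021295, -0.00194126, -0.00224544,  0.00019111,  0.00158704,
        0.00046929]), 'effort': array([-6.68748617e-04, -5.32647371e+01, -3.53284192e+01,  7.08742091e-02,
        2.35048332e-02, -6.08341861e-05]), 'eef_pos': array([ 148.64613121, -529.23561401,  165.43805187]), 'eef_rot': array([-3.14053518e+00, -4.65308179e-05,  2.73779154e-01]), 'wrist_force': array([-0.26556291, -0.21568798,  0.1736116 ]), 'moment': array([ 0.00397281, -0.00514301, -0.04146305]), 'finger_force': 0.0, 'finger_gap': 94.04972583647982}
```

View pics/scene0.png

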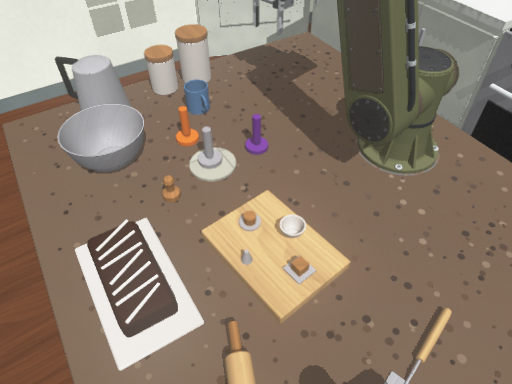

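View pics/top0.png

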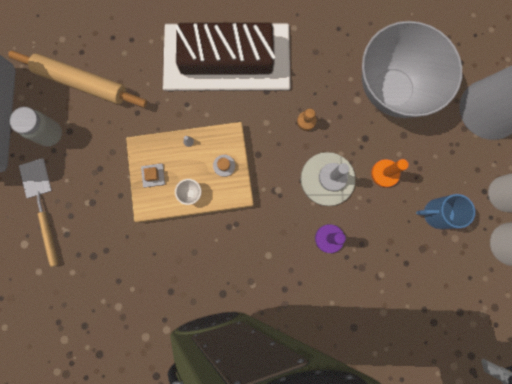

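Candidates in scene/top pixels: the steel pounder on the pale trivet at (208,145)/(335,176), an orange one at (187,128)/(390,172), a purple one at (256,135)/(331,238), and the wooden stamp at (170,188)/(308,119). I choose the steel one. For the pegs, the square one is at (300,266)/(151,174) and the round one at (250,219)/(223,164). I'll check these in an enlarged crop.

Run:
```python
import cv2,numpy as np
s=cv2.imread("pics/scene0.png");t=cv2.imread("pics/top0.png")
def c(im,x,y,w=64,h=48): return cv2.resize(im[y:y+h,x:x+w],None,fx=6.25,fy=6.25,interpolation=cv2.INTER_CUBIC)
a=np.vstack([np.hstack([c(s,182,123,64,48),c(t,296,150)]),np.hstack([c(s,268,242),c(t,122,152)])])
print(a.shape)
cv2.imwrite("pics/crop1.png",a)
```

```text
(600, 800, 3)
```

View pics/crop1.png

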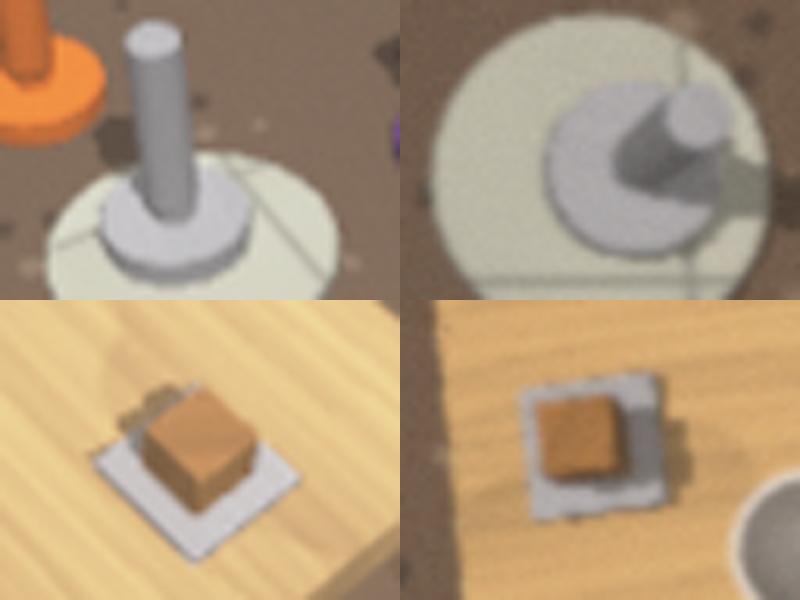

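The crop confirms the steel pounder on the tile. Its handle top is at scene (206.5,129.4), top (343.5,168.7). The square peg's top is at scene (300,263.6), top (150.5,173.8). The pounder's foot sits off the trivet's middle.

```bash
cat > h.py <<'E'
import cv2,numpy as np
from cell import manip
def cam(n,pose=None):
    i=manip.camera_info(n);K,D=i["camera_matrix"],i["D"]
    if n!="wrist": return K,D,i["R"],i["t"]
    from scipy.spatial.transform import Rotation as Ro
    p,r=pose;T=np.eye(4);T[:3,:3]=Ro.from_euler("xyz",r).as_matrix();T[:3,3]=p
    M=np.linalg.inv(T@i["tool_from_camera"]);return K,D,M[:3,:3],M[:3,3]
def ray(c,px):
    K,D,R,t=c;u=cv2.undistortPoints(np.array([[px]],float),K,D)[0,0]
    d=R.T@np.array([*u,1]);return -R.T@t,d/np.linalg.norm(d)
def tri(*cp):
    A=np.zeros((3,3));b=np.zeros(3)
    for c,p in cp:
        o,d=ray(c,p);M=np.eye(3)-np.outer(d,d);A+=M;b+=M@o
    return np.linalg.solve(A,b)
def atz(c,px,z):
    o,d=ray(c,px);return o+d*(z-o[2])/d[2]
E
python3 - <<'E'
from h import *
np.set_printoptions(precision=1,suppress=True)
s,t=cam("scene"),cam("top")
for n,a,b in [("handle top",(206.5,129.4),(343.5,168.7)),("foot top",(210,157.5),(333.8,176.7)),("sq",(300,263.6),(150.5,173.8)),("rnd",(250,216),(223,164)),("trivet",(213,164),(328.2,178.7)),("orange top",(184,109),(402,165)),("purple top",(257,117),(339,239)),("stamp",(168,180),(310,114))]:
    print(n,tri((s,a),(t,b)))
for p in [(540,397),(613,397),(617,475),(541,474)]:
    print(atz(t,(122+(p[0]-400)/6.25,152+(p[1]-300)/6.25),61)[:2])
for p in [(520,388),(655,373),(668,505),(533,520)]:
    print(atz(t,(122+(p[0]-400)/6.25,152+(p[1]-300)/6.25),36)[:2])
E
```

```text
handle top [ 533.7 -245.5  123.3]
foot top [ 533.7 -247.    16.4]
sq [538.5 212.   51.5]
rnd [562.   33.9  50.5]
trivet [ 531.5 -236.2   -2.7]
orange top [ 542.5 -383.2  113.3]
purple top [ 375.6 -232.3  111.6]
stamp [ 687.  -184.1   57.6]
[552.4 224.6]
[552.2 196.1]
[521.4 193.8]
[522.  223.3]
[561.3 240.4]
[567.1 186.3]
[513.3 179.8]
[507.7 233.4]
```

```bash
python3 -m inch '[{"dx":0.032,"dy":0.026,"dz":0.005,"gripper":1},{"dx":0.064,"dy":0.052,"dz":0.01,"gripper":1},{"dx":0.096,"dy":0.078,"dz":0.01,"gripper":1},{"dx":0.128,"dy":0.104,"dz":0.01,"gripper":1},{"dx":0.16,"dy":0.13,"dz":0.01,"gripper":1}]'
python3 -m inch '[{"dx":0.032,"dy":0.026,"gripper":1},{"dx":0.064,"dy":0.052,"gripper":1},{"dx":0.096,"dy":0.078,"gripper":1},{"dx":0.128,"dy":0.104,"gripper":1},{"dx":0.16,"dy":0.13,"gripper":1}]'
python3 -m inch '[{"dx":0.01,"dy":0.003,"gripper":1},{"dx":0.02,"dy":0.005,"gripper":1},{"dx":0.02,"dy":0.005,"gripper":1},{"dx":0.02,"dy":0.005,"gripper":1},{"dx":0.02,"dy":0.005,"gripper":1}]'
python3 - <<'E'
from h import *
s=manip.read_state();print(list(s["eef_pos"]),list(s["eef_rot"]),s["clock"])
im=manip.camera("wrist");cv2.imwrite("pics/w1.png",cv2.resize(im,(768,576)))
E
```

```text
[np.float64(148.64613121191493), np.float64(-529.2356140063619), np.float64(165.4380518671779)] [np.float64(-3.140535181220737), np.float64(-4.6530817867207475e-05), np.float64(0.2737791539942558)] 0.1validation failed for argument at $[0]...
validation failed for argument at $[0]...
validation failed for argument at $[0]...
```

View pics/w1.png

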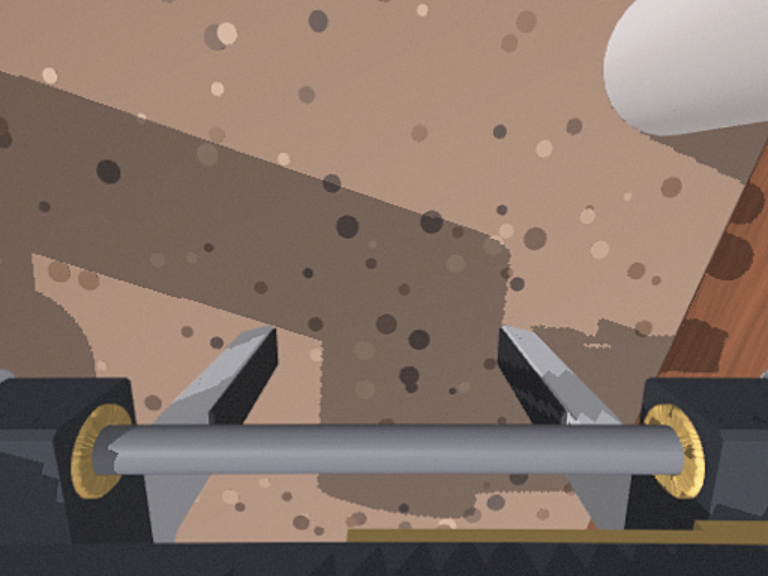

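The moves were refused, so this picture is still the start view: bare counter ahead of the fingers. I'll try again with every key in each row.

```bash
python3 -m inch '[{"dx":0.032,"dy":0.026,"dz":0.005,"wx":0,"wy":0,"wz":0,"gripper":1},{"dx":0.064,"dy":0.052,"dz":0.01,"wx":0,"wy":0,"wz":0,"gripper":1},{"dx":0.096,"dy":0.078,"dz":0.01,"wx":0,"wy":0,"wz":0,"gripper":1},{"dx":0.128,"dy":0.104,"dz":0.01,"wx":0,"wy":0,"wz":0,"gripper":1},{"dx":0.16,"dy":0.13,"dz":0.01,"wx":0,"wy":0,"wz":0,"gripper":1}]'
```

```text
clock: 0.57
eef_pos: [309.8, -398.0, 175.9]
eef_rot: [-3.142, 0.0, 0.273]
wrist_force: [0.5, -1.4, -0.2]
finger_gap: 94.1
finger_force: 0.0
```

```bash
python3 -m inch '[{"dx":0.028,"dy":0.026,"dz":0,"wx":0,"wy":0,"wz":0,"gripper":1},{"dx":0.056,"dy":0.052,"dz":0,"wx":0,"wy":0,"wz":0,"gripper":1},{"dx":0.084,"dy":0.078,"dz":0,"wx":0,"wy":0,"wz":0,"gripper":1},{"dx":0.11,"dy":0.104,"dz":0,"wx":0,"wy":0,"wz":0,"gripper":1},{"dx":0.14,"dy":0.135,"dz":0,"wx":0,"wy":0,"wz":0,"gripper":1}]'
python3 - <<'E'
from h import *
s=manip.read_state();print(list(s["eef_pos"]),list(s["eef_rot"]),s["clock"])
im=manip.camera("wrist");cv2.imwrite("pics/w2.png",cv2.resize(im,(768,576)))
E
```

```text
clock: 0.98
eef_pos: [448.5, -264.3, 175.9]
eef_rot: [3.142, 0.0, 0.273]
wrist_force: [1.0, -0.2, 0.0]
finger_gap: 93.9
finger_force: 0.0
[np.float64(448.5042124319084), np.float64(-264.27154565888065), np.float64(175.88030915840747)] [np.float64(3.141576994466461), np.float64(0.00016793486639166133), np.float64(0.27342009227470343)] 0.9833
```

View pics/w2.png

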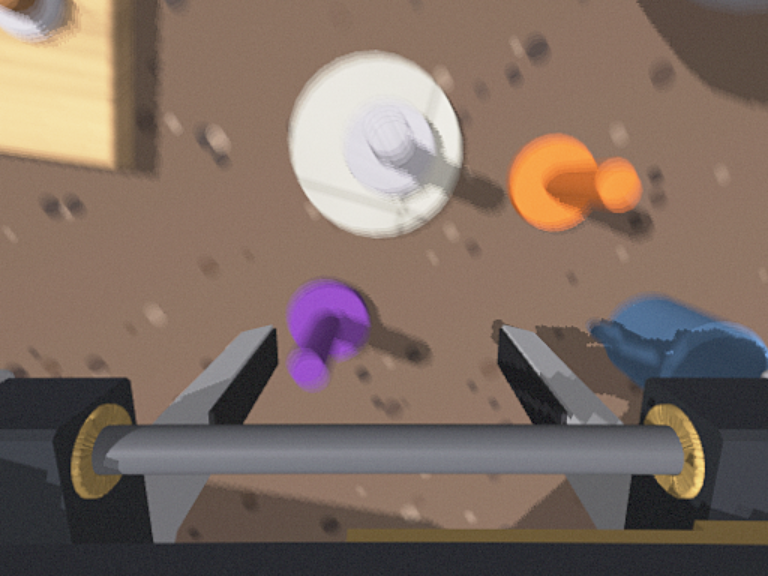

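The wrist view shows the trivet centred at (376,144), the steel handle top at about (387,131), orange at right (555,183) and purple at (328,320), all in enlarged-picture pixels.

Run:
```python
from h import *
np.set_printoptions(precision=1,suppress=True)
w=cam("wrist",([448.5,-264.3,175.9],[3.1416,0,.2734]));s,t=cam("scene"),cam("top")
k=1.5
print("handle",atz(w,(387/k,131/k),130),atz(t,(343.5,168.7),130),atz(s,(206.5,129.4),130))
print("tri",tri((w,(387/k,131/k)),(t,(343.5,168.7)),(s,(206.5,129.4))))
print("trivet",atz(w,(376/k,144/k),10),atz(t,(328.2,178.7),10),atz(s,(213,164),10))
print("foot",atz(w,(388/k,149/k),26),atz(t,(333.8,176.7),26),atz(s,(210,157.5),26))
```

```text
handle [ 540.1 -239.1  130. ] [ 532.6 -243.9  130. ] [ 536.9 -237.4  130. ]
tri [ 536.2 -241.3  127.9]
trivet [ 539.3 -229.9   10. ] [ 530.4 -234.3   10. ] [ 536.  -222.6   10. ]
foot [ 537.2 -240.7   26. ] [ 532.7 -245.3   26. ] [ 537.2 -236.4   26. ]
```

```bash
python3 -m inch '[{"dx":0.03,"dy":0.008,"dz":0,"wx":0,"wy":0,"wz":0,"gripper":1},{"dx":0.06,"dy":0.016,"dz":0,"wx":0,"wy":0,"wz":0,"gripper":1},{"dx":0.087,"dy":0.023,"dz":-0.015,"wx":0,"wy":0,"wz":0,"gripper":1},{"dx":0.087,"dy":0.023,"dz":-0.034,"wx":0,"wy":0,"wz":0,"gripper":1},{"dx":0.087,"dy":0.023,"dz":-0.034,"wx":0,"wy":0,"wz":0,"gripper":1}]'
python3 - <<'E'
from h import *
s=manip.read_state();print(list(s["eef_pos"]),list(s["eef_rot"]),s["clock"])
im=manip.camera("wrist");cv2.imwrite("pics/w3.png",cv2.resize(im,(768,576)))
E
```

```text
clock: 1.45
eef_pos: [533.9, -241.1, 137.8]
eef_rot: [-3.137, 0.004, 0.275]
wrist_force: [-0.9, 0.3, -0.9]
finger_gap: 93.6
finger_force: 0.0
[np.float64(533.9472419580806), np.float64(-241.14786411505003), np.float64(137.78494641882176)] [np.float64(-3.137291287132485), np.float64(0.0044806483278776454), np.float64(0.2753975363175152)] 1.45
```

View pics/w3.png

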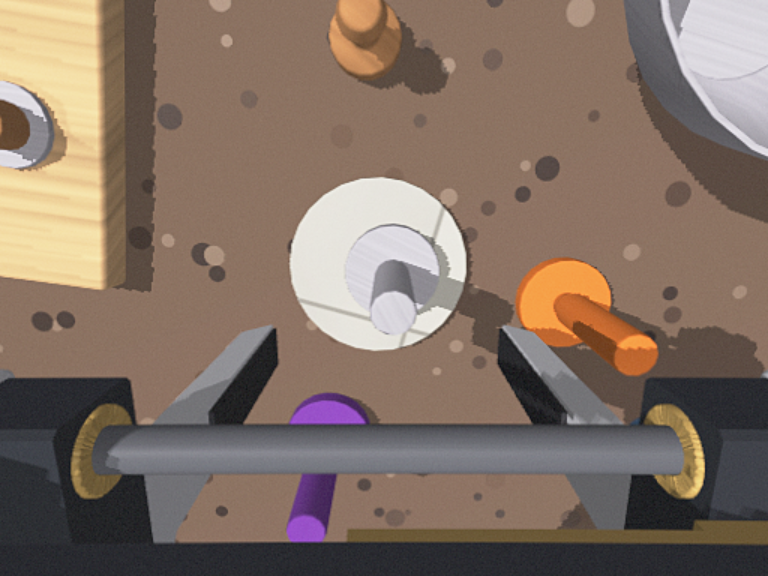

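The sharp view puts the handle top at (393,313), the foot top at (392,270) and the trivet at (379,264). The steel handle is between the fingers.

Run:
```python
from h import *
np.set_printoptions(precision=1,suppress=True)
w=cam("wrist",([533.9,-241.1,137.8],[-3.1373,.0045,.2754]));t=cam("top")
k=1.5
print("handle",atz(w,(393/k,313/k),130),tri((w,(393/k,313/k)),(t,(343.5,168.7))))
print("trivet",atz(w,(379/k,264/k),10))
print("foot",atz(w,(392/k,270/k),26))
```

```text
handle [ 535.1 -244.5  130. ] [ 533.6 -245.1  125.1]
trivet [ 535.4 -234.    10. ]
foot [ 536.7 -244.1   26. ]
```

```bash
python3 -m inch '[{"dx":0,"dy":-0.003,"dz":-0.015,"wx":0,"wy":0,"wz":0,"gripper":1},{"dx":0,"dy":-0.003,"dz":-0.035,"wx":0,"wy":0,"wz":0,"gripper":1},{"dx":0,"dy":-0.003,"dz":-0.055,"wx":0,"wy":0,"wz":0,"gripper":1},{"dx":0,"dy":-0.003,"dz":-0.074,"wx":0,"wy":0,"wz":0,"gripper":1},{"dx":0,"dy":-0.003,"dz":-0.074,"wx":0,"wy":0,"wz":0,"gripper":0.6}]' 40
for i in 1 2; do python3 -m inch '[{"dx":0,"dy":0,"dz":0,"wx":0,"wy":0,"wz":0,"gripper":0},{"dx":0,"dy":0,"dz":0,"wx":0,"wy":0,"wz":0,"gripper":0},{"dx":0,"dy":0,"dz":0,"wx":0,"wy":0,"wz":0,"gripper":0},{"dx":0,"dy":0,"dz":0,"wx":0,"wy":0,"wz":0,"gripper":0},{"dx":0,"dy":0,"dz":0,"wx":0,"wy":0,"wz":0,"gripper":0}]' 40; done
```

```text
clock: 1.92
eef_pos: [532.8, -245.5, 65.9]
eef_rot: [-3.139, 0.003, 0.273]
wrist_force: [-0.9, 1.5, -1.0]
finger_gap: 90.0
finger_force: 0.0
clock: 2.33
eef_pos: [535.0, -245.8, 68.9]
eef_rot: [3.141, -0.001, 0.274]
wrist_force: [-0.1, -0.1, -0.2]
finger_gap: 57.6
finger_force: 0.0
clock: 2.75
eef_pos: [534.6, -245.4, 67.9]
eef_rot: [-3.141, 0.0, 0.274]
wrist_force: [0.2, -0.7, -3.4]
finger_gap: 25.1
finger_force: 40.0
```

```bash
python3 -m inch '[{"dx":0,"dy":0,"dz":0.02,"wx":0,"wy":0,"wz":0,"gripper":0},{"dx":0,"dy":0,"dz":0.05,"wx":0,"wy":0,"wz":0,"gripper":0},{"dx":0,"dy":0,"dz":0.08,"wx":0,"wy":0,"wz":0,"gripper":0},{"dx":0,"dy":0.02,"dz":0.1,"wx":0,"wy":0,"wz":0,"gripper":0},{"dx":0,"dy":0.05,"dz":0.1,"wx":0,"wy":0,"wz":0,"gripper":0}]' 55
for i in 1 2; do python3 -m inch '[{"dx":0,"dy":0.034,"dz":0,"wx":0,"wy":0,"wz":0,"gripper":0},{"dx":0,"dy":0.068,"dz":0,"wx":0,"wy":0,"wz":0,"gripper":0},{"dx":0,"dy":0.102,"dz":0,"wx":0,"wy":0,"wz":0,"gripper":0},{"dx":0,"dy":0.136,"dz":0,"wx":0,"wy":0,"wz":0,"gripper":0},{"dx":0,"dy":0.17,"dz":0,"wx":0,"wy":0,"wz":0,"gripper":0}]'; done
python3 -m inch '[{"dx":0,"dy":0.02,"dz":0,"wx":0,"wy":0,"wz":0,"gripper":0},{"dx":0,"dy":0.03,"dz":0,"wx":0,"wy":0,"wz":0,"gripper":0},{"dx":0,"dy":0.03,"dz":0,"wx":0,"wy":0,"wz":0,"gripper":0},{"dx":0,"dy":0.03,"dz":0,"wx":0,"wy":0,"wz":0,"gripper":0},{"dx":0,"dy":0.03,"dz":0,"wx":0,"wy":0,"wz":0,"gripper":0}]'
python3 - <<'E'
from h import *
s=manip.read_state();print(list(s["eef_pos"]),list(s["eef_rot"]),s["clock"])
im=manip.camera("wrist");cv2.imwrite("pics/w4.png",cv2.resize(im,(768,576)))
E
```

```text
clock: 3.17
eef_pos: [535.7, -197.3, 171.8]
eef_rot: [3.138, -0.004, 0.271]
wrist_force: [1.8, 0.1, -4.7]
finger_gap: 24.8
finger_force: 55.0
clock: 3.58
eef_pos: [534.0, -23.9, 167.3]
eef_rot: [-3.141, 0.001, 0.274]
wrist_force: [0.8, -0.2, -5.1]
finger_gap: 25.2
finger_force: 55.0
clock: 4.0
eef_pos: [534.0, 146.0, 167.3]
eef_rot: [-3.142, 0.001, 0.274]
wrist_force: [1.9, -0.1, -5.4]
finger_gap: 25.1
finger_force: 55.0
clock: 4.42
eef_pos: [534.7, 173.4, 167.7]
eef_rot: [3.141, 0.001, 0.273]
wrist_force: [1.1, -1.2, -4.6]
finger_gap: 25.0
finger_force: 55.0
[np.float64(534.6704054419029), np.float64(173.35486978954478), np.float64(167.6542939340483)] [np.float64(3.1413228911057227), np.float64(0.0006815379665006116), np.float64(0.27299574291060535)] 4.4167
```

View pics/w4.png

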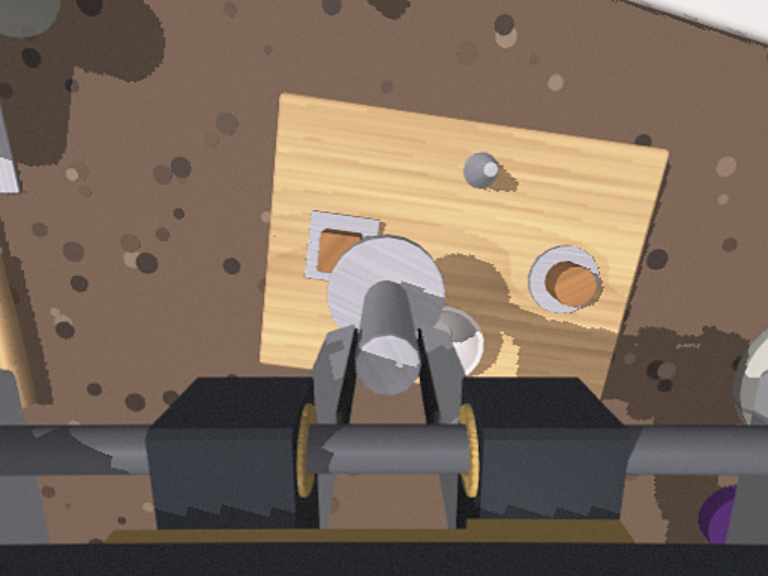

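The collar corners are visible at (315,211), (380,219) and (305,278), with the square peg top at about (341,251). The round peg at right, (572,285), is well clear of the foot. The pounder is held straight.

Run:
```python
from h import *
np.set_printoptions(precision=1,suppress=True)
w=cam("wrist",([534.7,173.4,167.7],[3.1413,.0007,.273]));t=cam("top")
print("collar",atz(w,(342.5/1.5,248.5/1.5),36),"foot top",atz(w,(387/1.5,290/1.5),126))
```

```text
collar [540.4 211.   36. ] foot top [539.  174.2 126. ]
```

```bash
python3 -m inch '[{"dx":0.002,"dy":0.02,"dz":-0.01,"wx":0,"wy":0,"wz":0,"gripper":0},{"dx":0.003,"dy":0.037,"dz":-0.02,"wx":0,"wy":0,"wz":0,"gripper":0},{"dx":0.003,"dy":0.037,"dz":-0.035,"wx":0,"wy":0,"wz":0,"gripper":0},{"dx":0.003,"dy":0.037,"dz":-0.043,"wx":0,"wy":0,"wz":0,"gripper":0},{"dx":0.003,"dy":0.037,"dz":-0.043,"wx":0,"wy":0,"wz":0,"gripper":0}]' 60
python3 -m inch '[{"dx":0,"dy":0,"dz":-0.005,"wx":0,"wy":0,"wz":0,"gripper":0},{"dx":0,"dy":0,"dz":-0.01,"wx":0,"wy":0,"wz":0,"gripper":0},{"dx":0,"dy":0,"dz":-0.014,"wx":0,"wy":0,"wz":0,"gripper":0},{"dx":0,"dy":0,"dz":-0.018,"wx":0,"wy":0,"wz":0,"gripper":0},{"dx":0,"dy":0,"dz":-0.018,"wx":0,"wy":0,"wz":0,"gripper":0}]'
```

```text
clock: 4.88
eef_pos: [536.9, 210.3, 123.1]
eef_rot: [3.141, 0.003, 0.273]
wrist_force: [-0.5, 0.2, -4.7]
finger_gap: 25.1
finger_force: 60.0
clock: 5.3
eef_pos: [538.2, 211.2, 107.4]
eef_rot: [3.141, -0.001, 0.273]
wrist_force: [0.5, -0.6, -1.3]
finger_gap: 24.6
finger_force: 60.0
```

```bash
python3 -m inch '[{"dx":0,"dy":0,"dz":-0.003,"wx":0,"wy":0,"wz":0,"gripper":0},{"dx":0,"dy":0,"dz":-0.006,"wx":0,"wy":0,"wz":0,"gripper":0},{"dx":0,"dy":0,"dz":-0.009,"wx":0,"wy":0,"wz":0,"gripper":0},{"dx":0,"dy":0,"dz":-0.012,"wx":0,"wy":0,"wz":0,"gripper":0},{"dx":0,"dy":0,"dz":-0.012,"wx":0,"wy":0,"wz":0,"gripper":0}]'
python3 -m inch '[{"dx":0,"dy":0,"dz":-0.001,"wx":0,"wy":0,"wz":0,"gripper":0},{"dx":0,"dy":0,"dz":-0.002,"wx":0,"wy":0,"wz":0,"gripper":0},{"dx":0,"dy":0,"dz":-0.002,"wx":0,"wy":0,"wz":0,"gripper":0},{"dx":0,"dy":0,"dz":-0.003,"wx":0,"wy":0,"wz":0,"gripper":0},{"dx":0,"dy":0,"dz":-0.003,"wx":0,"wy":0,"wz":0,"gripper":0}]'
```

```text
clock: 5.72
eef_pos: [538.2, 211.3, 95.4]
eef_rot: [3.141, -0.001, 0.274]
wrist_force: [0.4, -1.4, 0.2]
finger_gap: 24.8
finger_force: 60.0
clock: 6.13
eef_pos: [539.1, 211.6, 94.4]
eef_rot: [3.141, -0.004, 0.274]
wrist_force: [-2.4, -1.9, 16.9]
finger_gap: 25.0
finger_force: 60.0
```

The force rose by about 20 N at TCP z 94 (underside about 36.5 mm), so the peg has bottomed. I'll lift, move back and check.

```bash
python3 -m inch '[{"dx":0,"dy":0,"dz":0.015,"wx":0,"wy":0,"wz":0,"gripper":0},{"dx":0,"dy":0,"dz":0.04,"wx":0,"wy":0,"wz":0,"gripper":0},{"dx":0,"dy":-0.01,"dz":0.07,"wx":0,"wy":0,"wz":0,"gripper":0},{"dx":0,"dy":-0.04,"dz":0.075,"wx":0,"wy":0,"wz":0,"gripper":0},{"dx":0,"dy":-0.08,"dz":0.075,"wx":0,"wy":0,"wz":0,"gripper":0}]'
python3 - <<'E'
from h import *
im=manip.camera("wrist");im2=manip.camera("scene")
a=cv2.resize(im[100:292,130:330],(400,384));b=cv2.resize(im2[190:286,230:330],(400,384),interpolation=cv2.INTER_CUBIC)
cv2.imwrite("pics/w5.png",np.hstack([a,b]))
E
```

```text
clock: 6.55
eef_pos: [538.0, 132.5, 168.7]
eef_rot: [-3.141, -0.003, 0.277]
wrist_force: [0.7, 0.1, -5.6]
finger_gap: 24.9
finger_force: 60.0
```

View pics/w5.png

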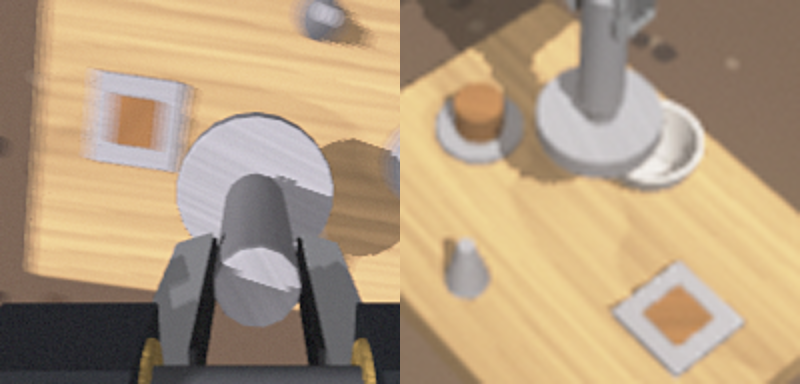

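The square peg is flush in its collar (crop 137,122 and 678,315) and the round peg is still up (480,110). Now I'll carry the pounder back, aiming for TCP (535,-236).

```bash
for i in 1 2; do python3 -m inch '[{"dx":0,"dy":-0.034,"dz":0,"wx":0,"wy":0,"wz":0,"gripper":0},{"dx":0,"dy":-0.068,"dz":0,"wx":0,"wy":0,"wz":0,"gripper":0},{"dx":0,"dy":-0.102,"dz":0,"wx":0,"wy":0,"wz":0,"gripper":0},{"dx":0,"dy":-0.136,"dz":0,"wx":0,"wy":0,"wz":0,"gripper":0},{"dx":0,"dy":-0.17,"dz":0,"wx":0,"wy":0,"wz":0,"gripper":0}]'; done
python3 -m inch '[{"dx":-0.002,"dy":-0.02,"dz":-0.01,"wx":0,"wy":0,"wz":0,"gripper":0},{"dx":-0.003,"dy":-0.028,"dz":-0.03,"wx":0,"wy":0,"wz":0,"gripper":0},{"dx":-0.003,"dy":-0.028,"dz":-0.06,"wx":0,"wy":0,"wz":0,"gripper":0},{"dx":-0.003,"dy":-0.028,"dz":-0.08,"wx":0,"wy":0,"wz":0,"gripper":0},{"dx":-0.003,"dy":-0.028,"dz":-0.08,"wx":0,"wy":0,"wz":0,"gripper":0}]'
python3 -m inch '[{"dx":0,"dy":0,"dz":0,"wx":0,"wy":0,"wz":0,"gripper":0},{"dx":0,"dy":0,"dz":0,"wx":0,"wy":0,"wz":0,"gripper":0},{"dx":0,"dy":0,"dz":0,"wx":0,"wy":0,"wz":0,"gripper":0},{"dx":0,"dy":0,"dz":0,"wx":0,"wy":0,"wz":0,"gripper":0},{"dx":0,"dy":0,"dz":0,"wx":0,"wy":0,"wz":0,"gripper":0}]'
python3 - <<'E'
from h import *
im=manip.camera("wrist");cv2.imwrite("pics/w6.png",cv2.resize(im,(768,576)))
E
```

```text
clock: 7.07
eef_pos: [537.0, -39.8, 166.3]
eef_rot: [-3.141, 0.001, 0.274]
wrist_force: [0.9, 0.4, -6.4]
finger_gap: 25.3
finger_force: 60.0
clock: 7.48
eef_pos: [537.1, -209.9, 166.2]
eef_rot: [-3.14, 0.001, 0.274]
wrist_force: [1.6, -0.1, -3.9]
finger_gap: 25.2
finger_force: 60.0
clock: 7.9
eef_pos: [532.1, -235.3, 81.8]
eef_rot: [-3.135, 0.006, 0.273]
wrist_force: [-0.7, -0.2, -5.1]
finger_gap: 25.1
finger_force: 60.0
clock: 8.32
eef_pos: [535.1, -236.6, 88.0]
eef_rot: [3.141, -0.001, 0.274]
wrist_force: [0.7, 0.1, -5.7]
finger_gap: 25.4
finger_force: 60.0
```

View pics/w6.png

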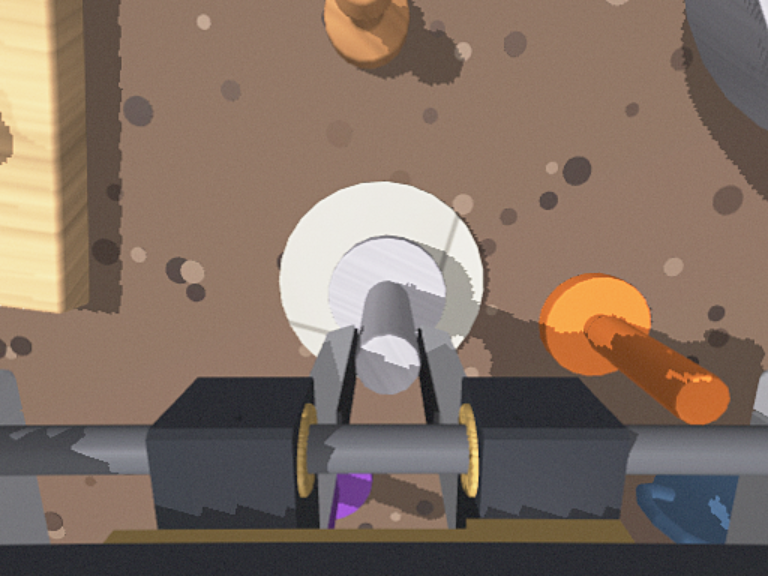

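The foot at (387,293) hangs 20 mm above the tile, whose centre is at (382,280). That is well centred, so I'll lower it.

```bash
python3 -m inch '[{"dx":0,"dy":0,"dz":-0.008,"wx":0,"wy":0,"wz":0,"gripper":0},{"dx":0,"dy":0,"dz":-0.014,"wx":0,"wy":0,"wz":0,"gripper":0},{"dx":0,"dy":0,"dz":-0.018,"wx":0,"wy":0,"wz":0,"gripper":0},{"dx":0,"dy":0,"dz":-0.0195,"wx":0,"wy":0,"wz":0,"gripper":0},{"dx":0,"dy":0,"dz":-0.0195,"wx":0,"wy":0,"wz":0,"gripper":0}]'
python3 -m inch '[{"dx":0,"dy":0,"dz":-0.0005,"wx":0,"wy":0,"wz":0,"gripper":0},{"dx":0,"dy":0,"dz":-0.001,"wx":0,"wy":0,"wz":0,"gripper":0},{"dx":0,"dy":0,"dz":-0.001,"wx":0,"wy":0,"wz":0,"gripper":0},{"dx":0,"dy":0,"dz":-0.001,"wx":0,"wy":0,"wz":0,"gripper":0},{"dx":0,"dy":0,"dz":-0.001,"wx":0,"wy":0,"wz":0,"gripper":0}]'
```

```text
clock: 8.78
eef_pos: [534.8, -236.3, 67.8]
eef_rot: [-3.141, -0.0, 0.274]
wrist_force: [-2.7, 2.5, 6.0]
finger_gap: 24.8
finger_force: 60.0
clock: 9.2
eef_pos: [535.0, -236.4, 67.8]
eef_rot: [3.141, -0.001, 0.274]
wrist_force: [-5.6, 5.7, 13.1]
finger_gap: 25.0
finger_force: 60.0
```

```bash
python3 -m inch '[{"dx":0,"dy":0,"dz":0.0015,"wx":0,"wy":0,"wz":0,"gripper":0},{"dx":0,"dy":0,"dz":0.0015,"wx":0,"wy":0,"wz":0,"gripper":0.3},{"dx":0,"dy":0,"dz":0.0015,"wx":0,"wy":0,"wz":0,"gripper":0.6},{"dx":0,"dy":0,"dz":0.0015,"wx":0,"wy":0,"wz":0,"gripper":1},{"dx":0,"dy":0,"dz":0.0015,"wx":0,"wy":0,"wz":0,"gripper":1}]' 
for i in 1 2; do python3 -m inch '[{"dx":0,"dy":0,"dz":0,"wx":0,"wy":0,"wz":0,"gripper":1},{"dx":0,"dy":0,"dz":0,"wx":0,"wy":0,"wz":0,"gripper":1},{"dx":0,"dy":0,"dz":0,"wx":0,"wy":0,"wz":0,"gripper":1},{"dx":0,"dy":0,"dz":0,"wx":0,"wy":0,"wz":0,"gripper":1},{"dx":0,"dy":0,"dz":0,"wx":0,"wy":0,"wz":0,"gripper":1}]'; done
python3 -m inch '[{"dx":0,"dy":0,"dz":0.02,"wx":0,"wy":0,"wz":0,"gripper":1},{"dx":0,"dy":0,"dz":0.05,"wx":0,"wy":0,"wz":0,"gripper":1},{"dx":0,"dy":0,"dz":0.08,"wx":0,"wy":0,"wz":0,"gripper":1},{"dx":0,"dy":0,"dz":0.11,"wx":0,"wy":0,"wz":0,"gripper":1},{"dx":0,"dy":0,"dz":0.11,"wx":0,"wy":0,"wz":0,"gripper":1}]'
python3 - <<'E'
from h import *
im=manip.camera("wrist");im2=manip.camera("scene")
a=cv2.resize(im[60:252,150:350],(400,384));b=cv2.resize(im2[100:292,160:360],(400,384),interpolation=cv2.INTER_CUBIC)
cv2.imwrite("pics/w7.png",np.hstack([a,b]))
E
```

```text
clock: 9.62
eef_pos: [534.8, -236.7, 67.9]
eef_rot: [3.141, -0.0, 0.274]
wrist_force: [0.5, 1.0, 0.3]
finger_gap: 44.5
finger_force: 0.0
clock: 10.03
eef_pos: [534.7, -236.6, 68.0]
eef_rot: [3.142, -0.0, 0.274]
wrist_force: [-0.0, 0.0, 0.3]
finger_gap: 78.2
finger_force: 0.0
clock: 10.45
eef_pos: [534.7, -236.5, 67.9]
eef_rot: [-3.142, 0.0, 0.274]
wrist_force: [-0.1, 0.1, -0.5]
finger_gap: 93.8
finger_force: 0.0
clock: 10.87
eef_pos: [536.6, -237.5, 184.2]
eef_rot: [3.136, -0.006, 0.274]
wrist_force: [0.1, 0.1, 0.6]
finger_gap: 93.9
finger_force: 0.0
```

View pics/w7.png

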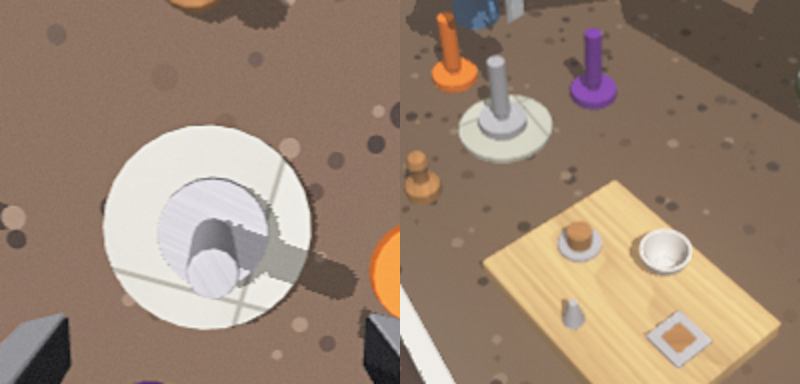

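The pounder stands upright near the middle of the tile (crop 212,235 against the tile centre at 207,227). The square peg is flush, the round one is up, and the arm is clear.

```bash
python3 -m inch '[{"dx":0,"dy":0,"dz":0,"wx":0,"wy":0,"wz":0,"gripper":1},{"dx":0,"dy":0,"dz":0,"wx":0,"wy":0,"wz":0,"gripper":1},{"dx":0,"dy":0,"dz":0,"wx":0,"wy":0,"wz":0,"gripper":1},{"dx":0,"dy":0,"dz":0,"wx":0,"wy":0,"wz":0,"gripper":1},{"dx":0,"dy":0,"dz":0,"wx":0,"wy":0,"wz":0,"gripper":1}]' >/dev/null; python3 -c "
from cell import manip
print(manip.sign_off())"
```

```text
the job is handed in; nothing more can be done
None
```

I handed the job in at about 11 s on the robot's clock: the last pictures show the square peg flush in its collar, the round peg still up, and the pounder upright near the middle of its trivet with the gripper clear; `sign_off()` returned no verdict.

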